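# Load the autosampler tray, leaving the uncapped vials

### The job

Get the autosampler's tray ready for the next run: stand the capped bottle, the capped tall vial, the rack of capped small vials and the white rinse trough in the tray, each upright and right down in the holder pocket made for its shape and size. Set them down rather than dropping them in. The tall vial without a cap and the rack of vials without caps are not ready: leave them where they stand on the bench.

Things in the scene. Friction and masses are not known exactly. Their poses are not given: they have to be found in the camera images.
- bottle_center (a point): capped wash-solvent bottle, brown glass with a paper band and a white screw cap: body 46 mm in diameter up to 60 mm high, then a shoulder, cap 33 mm in diameter, 92 mm high in all, about 140 g, standing upright on the bench. The point is on its axis, 46 mm above its underside; z up. Hold it in its upper half, so that the fingers stay above the 8 mm rim of the holder's pocket when it is set down.
- vial_center (a point): capped tall vial, brown glass, closed with a flat silvery crimp cap (21 mm in diameter): body 23 mm in diameter up to 57 mm high, 75 mm high in all, about 50 g, upright on the bench. The point is on its axis, 37.5 mm above its underside; z up. Hold it in its upper half, so that the fingers stay above the 8 mm rim of the holder's pocket when it is set down.
- rack_center (a point): rack of capped small vials: beige block 42 x 61 x 40 mm (x, y, z) with six small vials (2 x 3) whose dark caps rise to 53 mm; one rigid thing of about 130 g on the bench. The point is the centre of the block, 20 mm above its underside; x across the short side (42 mm), y along the long side, z up. Grip it across its 42 mm width, in the upper half of the block, so that the fingers stay above the 8 mm rim of the holder's pocket when it is set down.
- trough_center (a point): white plastic rinse trough, empty, open at the top, 38 x 84 x 45 mm (x, y, z) outside, walls 3 mm, about 60 g, on the bench. The point is its centre, 22.5 mm above its underside; x across the short side (38 mm), y along the long side, z up. Grip it across the outside of its 38 mm width, in its upper half, so that the fingers stay above the 8 mm rim of the holder's pocket when it is set down.
- vial_open_center (a point): look-alike, stays on the bench: tall brown glass vial of the same shape, but without a cap (open mouth), 23 mm in diameter, 74 mm high. The point is on its axis, 37 mm above its underside.
- rack_open_center (a point): look-alike, stays on the bench: a rack like the other (42 x 61 x 40 mm block), but its six vials have no caps (bare glass necks to 50 mm). The point is the centre of the block, 20 mm above its underside.
- holder_bottle_floor (a point): holder for the bottle: a beige 94 x 114 x 12 mm (x, y, z) plate lying in one of the four bays of the low aluminium tray (which bay varies), its top 18 mm above the bench; it has one large round pocket, 64 mm in diameter. The point is the centre of the pocket's dark rubber floor, 10 mm above the bench; the pocket is 8 mm deep. x is the short and y the long direction of the plate, z up.
- holder_vial_floor (a point): holder for the tall vial: a beige 94 x 114 x 12 mm (x, y, z) plate lying in one of the four bays of the low aluminium tray (which bay varies), its top 18 mm above the bench; it has one small round pocket, 41 mm in diameter. The point is the centre of the pocket's dark rubber floor, 10 mm above the bench; the pocket is 8 mm deep. x is the short and y the long direction of the plate, z up.
- holder_rack_floor (a point): holder for the rack: a beige 94 x 114 x 12 mm (x, y, z) plate lying in one of the four bays of the low aluminium tray (which bay varies), its top 18 mm above the bench; it has a rectangular pocket 58 mm (along x) by 78 mm (along y); the rack goes in with its long side along y, either way round. The point is the centre of the pocket's dark rubber floor, 10 mm above the bench; the pocket is 8 mm deep. x is the short and y the long direction of the plate, z up.
- holder_trough_floor (a point): holder for the trough: a beige 94 x 114 x 12 mm (x, y, z) plate lying in one of the four bays of the low aluminium tray (which bay varies), its top 18 mm above the bench; it has a long rectangular pocket 54 mm (along x) by 102 mm (along y); the trough goes in with its long side along y, either way round. The point is the centre of the pocket's dark rubber floor, 10 mm above the bench; the pocket is 8 mm deep. x is the short and y the long direction of the plate, z up.

How it is judged:
By the outcome, as a careful person would: the job done as asked, in the order asked, and still so for the second after the job is handed in, with the robot touching nothing.
It also fails if it takes over 122 s, if anything falls off the work surface, if the arm or the gripper's body presses on something with over 40 N, if the wrist force passes 120 N, or if a joint passes its speed limit or range.

### The arm

A 6-joint arm with a two-finger parallel gripper is mounted at the origin on the work surface. World frame = base frame: x ahead of the robot, y to its left, z up, the work surface at z = 0. Lengths are in m, angles in rad, forces in N, time in s.
With the tool pointing down it reaches from about 0.35 to 0.975 m from the base axis. Payload 17.4 kg.
Tool frame: the origin (TCP) lies on the mounting face of the last link; the fingertips stand 173 mm ahead of it and the grasp point (between the pads) lies 155 mm ahead of it; x points along the fingers, y is the direction in which the jaws open and shut, and the axes are right-handed (so a half turn about x gives the same grasp; the last joint's range is limited). The gripper opens to 85 mm and grips with 20 to 120 N. Pads are 22 mm wide; open, the fingers measure 114 mm over their backs; the gripper's body (76 mm by 85 mm) begins 54 mm behind the grasp point. The pads swing forward as they close: fully open they stand 13 mm farther back than shut.
Start: joints at [-1.211, 0.116, 1.442, -0, 1.584, -0.038], TCP at [0.261, -0.622, 0.405] pointing down, gripper open.
Joint ranges: [-2.83, 2.83], [-0.83, 2.19], [0.07, 2.5], [-1.14, 4.28], [0.01, 3], [-2.97, 2.97]. Speed limits (rad/s): [1.89, 1.89, 2.22, 3.14, 3.14, 3.14].

### API

Orientations are given as a rotation vector (axis times angle).
In Python, from plant import monitor, eyes, order gives the robot as it stands.
- The arm moves only by the shell command python3 -m inch 'ROWS' [OPENING] [FORCE]. ROWS is text: rows parted by semicolons, each of 4 numbers parted by spaces: the shift along the tool's x, y, z in mm, then the turn about the tool's x in rad. In form: tx ty tz twist; .... A call has 1 to 20 rows; each row shifts and turns the commanded pose from where the row before left it, along the tool's axes as they then stand; what a row does not reach is not made up. A row lasts 1/12 s, in which the tool goes at most 41.7 mm and 7.16 degrees, less where a joint would pass 70% of its speed; a pose out of reach is approached as far as the arm can. A call with a gripper value outside its range is refused whole. OPENING is the opening, from 0 (shut) to 1 (fully open), set as the call begins (- or left out, the last holds). The fingers move at their own pace and stop on an object; FORCE is the grip in N (left out, the last holds). Time passes only in rows, so rows that do not move let the fingers close. It gives the time, the measured TCP pose, the force and the opening at its end, in the units of the state.
- monitor.observe(): the state, without advancing time (a new reading comes with each control period).
- eyes.read_camera(name): name is "scene" or "top" or "wrist"; returns a dict with "color" (400x640x3 uint8, red, green, blue), "mtx" (3x3 intrinsics, pixels), "pose" (4x4, takes a point from camera to world coordinates); the wrist camera has in their place "tool_from_camera" (4x4, takes a point from camera to tool coordinates, whose origin is the TCP and whose axes are the tool frame's). Camera axes: x right, y up, looking along -z (the intrinsics and any distortion apply to the point x, -y, -z); pixel columns grow to the right and rows downward; lengths in m; the calibration is good to about 2 mm. A picture is of the moment at which its call begins: read the wrist's pose just before it. There is no depth.
- order.finish_job(): hands the job in, once; it reports no verdict.
The state is a dict: "t": time; "joints": joint angles; "dq": joint speeds; "joint_torque": joint torques, N m; "tcp_pos": TCP position; "orientation": TCP orientation; "wrist_force": force on the tool from outside, world axes, zero at the start; "moment": the same for the moment, N m; "opening": finger opening in m.
Only numpy, scipy, OpenCV 4.12 (cv2) and the standard library are available. Lean on these libraries where they do the work, as an engineer would, in place of code of your own. Each camera call takes 0.05 s, during which the arm holds its last target.

## Working session

There is one attempt and no reset: what is moved stays moved. The work goes in short steps, Python scripts to look and compute and a shell command to move; the robot and the scene stay as the last step left them, time stands still between calls to the robot, and variables do not carry over. Pictures are saved under pics/ and viewed, and the job is handed in when it is done.

```bash
ls; mkdir -p pics; python3 - <<'E'
from plant import monitor, eyes
import cv2
s=monitor.observe();print(s)
for n in ["scene","top","wrist"]:
    r=eyes.read_camera(n);cv2.imwrite(f"pics/{n}0.png",r["color"][:,:,::-1])
    print(n,r["mtx"].round(1).tolist(),{k:(v.round(4).tolist() if hasattr(v,'round') else v) for k,v in r.items() if k not in("color","mtx")})
E
```

```text
pics
{'t': 0.0, 'joints': array([-1.21080708e+00,  1.16482019e-01,  1.44225524e+00,  1.35009532e-05,
        1.58398013e+00, -3.77809970e-02]), 'dq': array([-1.10760506e-03, -1.44523677e-03,  2.10886220e-03, -7.38355376e-04,
       -5.14978698e-04,  3.28630691e-05]), 'joint_torque': array([-3.59988466e-03, -7.31980062e+01, -6.32506013e+01, -2.04498219e-04,
        6.10219620e-03, -1.13235399e-05]), 'tcp_pos': array([ 0.2614802 , -0.62231111,  0.40397095]), 'orientation': array([ 2.00325018,  0.40492552, -2.00359167]), 'wrist_force': array([-0.00962327,  0.24635817,  0.46400086]), 'moment': array([ 0.01455604, -0.01251845,  0.00376659]), 'opening': 0.08558899233815218}
scene [[450.5, 0.0, 315.7], [0.0, 450.5, 199.1], [0.0, 0.0, 1.0]] {'pose': [[0.3426, -0.5967, 0.7257, 1.1916], [0.9394, 0.2064, -0.2738, -0.2813], [0.0136, 0.7755, 0.6312, 0.6474], [0.0, 0.0, 0.0, 1.0]]}
top [[498.1, 0.0, 320.7], [0.0, 498.1, 201.8], [0.0, 0.0, 1.0]] {'pose': [[0.0257, 0.9816, -0.189, 0.3573], [-0.9996, 0.0269, 0.0038, -0.0223], [0.0089, 0.1888, 0.982, 1.1097], [0.0, 0.0, 0.0, 1.0]]}
wrist [[330.1, 0.0, 321.0], [0.0, 330.1, 192.9], [0.0, 0.0, 1.0]] {'tool_from_camera': [[-0.0011, 0.3164, -0.9486, 0.0316], [1.0, 0.0018, -0.0006, 0.0001], [0.0015, -0.9486, -0.3164, -0.0808], [0.0, 0.0, 0.0, 1.0]]}
```

View pics/top0.png

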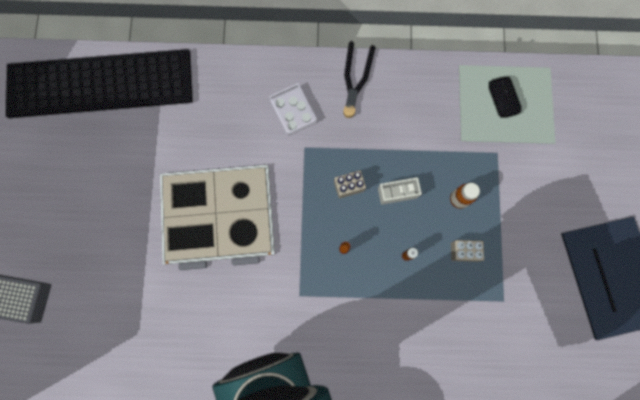

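View pics/scene0.png

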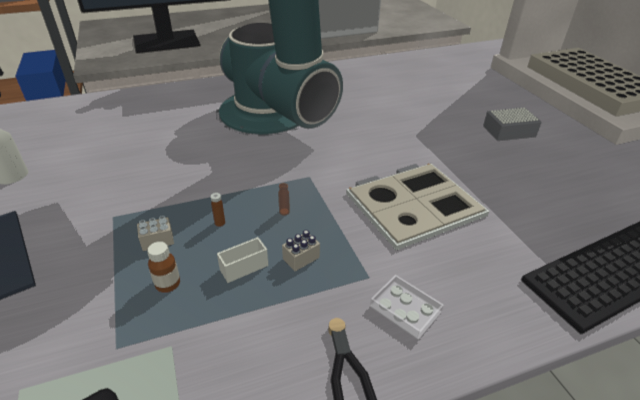

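View pics/wrist0.png

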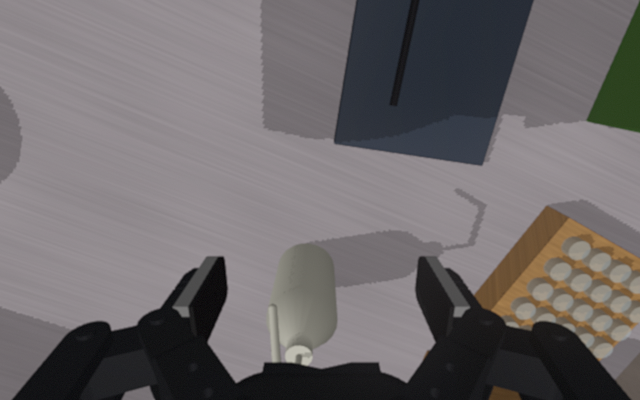

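```bash
python3 - <<'E'
import cv2
a=cv2.imread("pics/top0.png");
cv2.imwrite("pics/topA.png",cv2.resize(a[150:290,325:495],None,fx=4.6,fy=4.2,interpolation=cv2.INTER_CUBIC))
cv2.imwrite("pics/topB.png",cv2.resize(a[155:275,150:285],None,fx=5,fy=5,interpolation=cv2.INTER_CUBIC))
b=cv2.imread("pics/scene0.png")
cv2.imwrite("pics/scA.png",cv2.resize(b[170:300,125:335],None,fx=3.8,fy=3.8,interpolation=cv2.INTER_CUBIC))
E
```

```text
(no output)
```

View pics/topA.png

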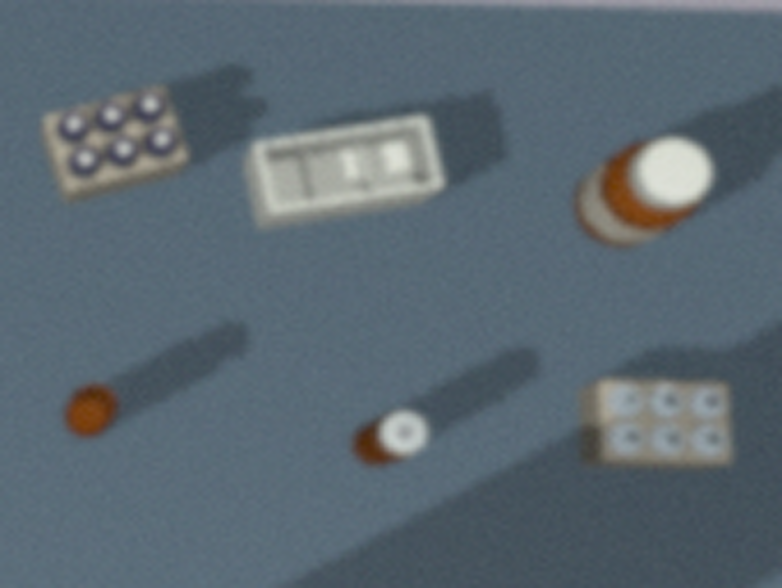

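View pics/topB.png

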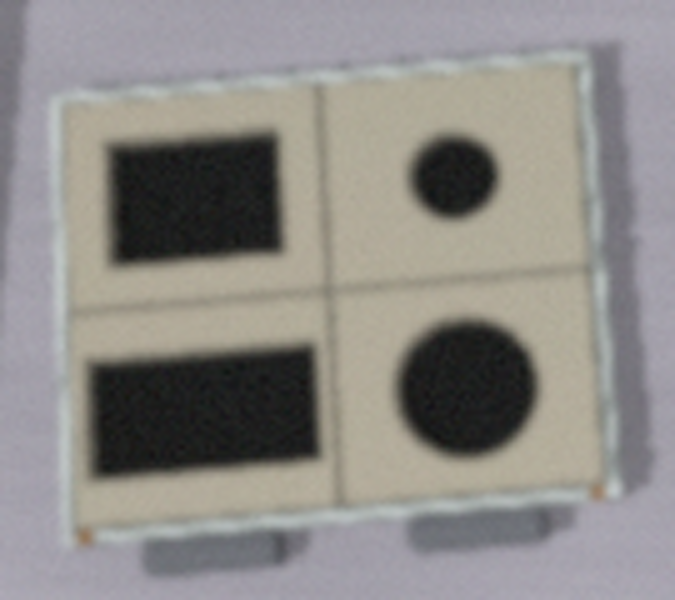

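View pics/scA.png

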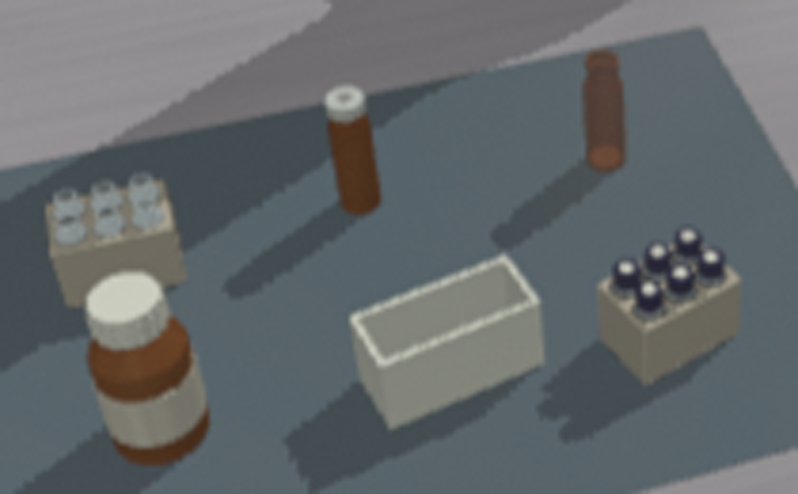

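```bash
cat > h.py <<'E'
import numpy as np, cv2
from plant import monitor, eyes
from scipy.spatial.transform import Rotation as R
def ray(cam,px,T=None):
    T=cam["pose"] if T is None else T
    d=np.linalg.inv(cam["mtx"])@np.array([px[0],px[1],1.0])
    return T[:3,3],T[:3,:3]@np.array([d[0],-d[1],-d[2]])
def onz(cam,px,z,T=None):
    o,d=ray(cam,px,T); return o+d*(z-o[2])/d[2]
def proj(cam,p,T=None):
    T=cam["pose"] if T is None else T
    c=T[:3,:3].T@(np.asarray(p)-T[:3,3]); q=cam["mtx"]@np.array([c[0],-c[1],-c[2]]); return q[:2]/q[2]
def wristT(s,cam):
    T=np.eye(4);T[:3,:3]=R.from_rotvec(s["orientation"]).as_matrix();T[:3,3]=s["tcp_pos"]
    return T@cam["tool_from_camera"]
def blobs(mask,amin):
    n,l,st,c=cv2.connectedComponentsWithStats(mask.astype(np.uint8))
    return [(st[i].tolist(),c[i].round(2),l==i) for i in range(1,n) if st[i][4]>=amin]
E
python3 - <<'E'
from h import *
c=eyes.read_camera("top"); im=c["color"].astype(int)
U=4
big=cv2.resize(c["color"],None,fx=U,fy=U,interpolation=cv2.INTER_CUBIC).astype(int)
def b(mask,x0,x1,y0,y1,amin):
    m=np.zeros(mask.shape,bool);m[y0*U:y1*U,x0*U:x1*U]=mask[y0*U:y1*U,x0*U:x1*U]
    out=[]
    for st,cc,mm in blobs(m,amin*U*U):
        px=(cc+.5)/U-.5
        cn,_=cv2.findContours(mm.astype(np.uint8),0,2); r=cv2.minAreaRect(max(cn,key=cv2.contourArea))
        q=(cv2.boxPoints(r)+.5)/U-.5
        out.append((px,st[4]/U/U,q,mm))
    return out
s=big.sum(2); mx=big.max(2);mn=big.min(2)
print("pockets")
for px,a,q,mm in b(s<150,160,275,165,265,80):
    Q=np.array([onz(c,p,.014) for p in q]);e=Q[1]-Q[0];f=Q[2]-Q[1]
    print(px.round(1),round(a),onz(c,px,.014).round(4),"rectc",Q.mean(0)[:2].round(4),np.linalg.norm(e).round(4),np.linalg.norm(f).round(4),np.degrees(np.arctan2([e[1],f[1]],[e[0],f[0]])).round(1))
print("bottlecap")
for px,a,q,mm in b(mn>150,455,490,175,215,20): print(px,a,onz(c,px,.092).round(4))
print("vialcap")
for px,a,q,mm in b(mn>120,400,420,243,265,8): print(px,a,onz(c,px,.075).round(4))
print("trough")
for px,a,q,mm in b(mn>110,375,425,170,208,100):
    Q=np.array([onz(c,p,.045) for p in q]);e=Q[1]-Q[0];f=Q[2]-Q[1]
    print(px,a,Q.mean(0).round(4),np.linalg.norm(e).round(4),np.linalg.norm(f).round(4),np.degrees(np.arctan2([e[1],f[1]],[e[0],f[0]])).round(1))
print("rack")
for px,a,q,mm in b((big[...,0]-big[...,2]<-15)&(s<270),330,372,168,200,1): print(px,a,onz(c,px,.05).round(4))
for px,a,q,mm in b((mn>110)&(big[...,2]-big[...,0]>-10) ,330,372,168,200,.3): print("hi",px,a,onz(c,px,.053).round(4))
for px,a,q,mm in b((big[...,0]-big[...,2]>5),330,372,168,200,20):
    Q=np.array([onz(c,p,.04) for p in q]);e=Q[1]-Q[0];f=Q[2]-Q[1]
    print(px,a,Q.mean(0).round(4),np.linalg.norm(e).round(4),np.linalg.norm(f).round(4),np.degrees(np.arctan2([e[1],f[1]],[e[0],f[0]])).round(1))
E
```

```text
pockets
[188.7 194.5] 678 [0.5766 0.2696 0.014 ] rectc [0.5767 0.2699] 0.0726 0.05 [ -83.9 -171.7]
[240.5 190. ] 161 [0.5902 0.1542 0.014 ] rectc [0.5903 0.1541] 0.033 0.0316 [ -53.5 -144.4]
[243.  232.3] 498 [0.4949 0.1433 0.014 ] rectc [0.4948 0.1433] 0.056 0.0546 [ -88.4 -177.1]
[190.4 237. ] 887 [0.4813 0.2586 0.014 ] rectc [0.4814 0.2588] 0.0968 0.0466 [ -83.5 -171.3]
bottlecap
[470.98   190.5025] 198.9375 [ 0.5859 -0.3406  0.092 ]
vialcap
[412.4275 252.5875] 90.5625 [ 0.4542 -0.2198  0.075 ]
trough
[399.12 190.12] 878.25 [ 0.5931 -0.1979  0.045 ] 0.0952 0.0485 [ -78.3 -171. ]
rack
[367.53   176.6725] 152.9375 [ 0.6201 -0.1276  0.05  ]
[355.975 176.87 ] 3.125 [ 0.6189 -0.1023  0.05  ]
[347.68  179.235] 2.25 [ 0.6131 -0.0842  0.05  ]
[340.03   181.7375] 1.8125 [ 0.607  -0.0676  0.05  ]
[358.3275 185.2025] 2.625 [ 0.6004 -0.1077  0.05  ]
hi [357.385 173.38 ] 19.375 [ 0.6261 -0.1051  0.053 ]
hi [349.3075 175.62  ] 20.0625 [ 0.6206 -0.0875  0.053 ]
hi [339.19 177.96] 37.1875 [ 0.6147 -0.0655  0.053 ]
hi [362.4475 178.035 ] 0.875 [ 0.6159 -0.1162  0.053 ]
hi [359.83   181.7325] 17.9375 [ 0.6075 -0.1106  0.053 ]
hi [351.4  183.82] 20.8125 [ 0.6023 -0.0923  0.053 ]
hi [356.4025 179.8475] 0.5625 [ 0.6115 -0.1031  0.053 ]
hi [342.45   186.2525] 22.75 [ 0.5964 -0.0729  0.053 ]
hi [362.5975 185.6525] 0.5625 [ 0.5989 -0.1167  0.053 ]
hi [364.82   186.6475] 1.4375 [ 0.5968 -0.1216  0.053 ]
hi [335.7125 187.28  ] 1.625 [ 0.5937 -0.0583  0.053 ]
hi [348.41   188.7325] 0.4375 [ 0.5912 -0.086   0.053 ]
hi [337.42   192.6725] 3.5625 [ 0.5818 -0.0623  0.053 ]
hi [350.765 189.625] 0.5625 [ 0.5894 -0.0911  0.053 ]
hi [341.72  191.745] 1.3125 [ 0.5841 -0.0715  0.053 ]
[347.295  189.1025] 188.6875 [ 0.6057 -0.0889  0.04  ] 0.0639 0.0461 [ -71.7 -163.5]
[354.13  180.605] 24.0625 [ 0.6128 -0.0991  0.04  ] 0.0112 0.0121 [ -28.1 -119. ]
[345.85 182.82] 24.8125 [ 0.6071 -0.0811  0.04  ] 0.0113 0.0132 [ -22.8 -113.5]
```

```bash
cat >> h.py <<'E'
def togo(x,y,yaw_jaw,tipz):
    """shift in tool axes to have TCP at (x,y,tipz+.155) & jaw (tool y) at world angle yaw_jaw deg (mod 180)"""
    s=monitor.observe();M=R.from_rotvec(s["orientation"]).as_matrix()
    d=M.T@(np.array([x,y,tipz+.155])-s["tcp_pos"])*1000
    a=np.degrees(np.arctan2(M[1,1],M[0,1]))
    w=(yaw_jaw-a+90)%180-90
    # tool x is down: positive twist about x = negative world yaw
    print("t",round(s["t"],2),"tcp",s["tcp_pos"].round(4),"toolx",M[:,0].round(3),"jaw deg",a.round(2),"shift mm",d.round(1),"twist rad",round(-np.radians(w),4),"j6",s["joints"].round(2),"F",s["wrist_force"].round(2),"op",round(s["opening"],4))
E
python3 - <<'E'
from h import *
togo(.586,-.34,96.7,.30)
top=eyes.read_camera("top");sc=eyes.read_camera("scene")
# check: project top-based estimates in scene
for n,p in dict(bcap=(.5859,-.3406,.092),vcap=(.4542,-.2198,.075),rackp=(.5766,.2697,.01),vialp=(.5902,.1542,.01),botp=(.4949,.1433,.01),trp=(.4813,.2587,.01),trough=(.595,-.2,.045),rack=(.608,-.09,.04)).items(): print(n,proj(sc,p).round(1))
E
```

```text
t 0.2 tcp [ 0.2615 -0.6223  0.4042] toolx [-0.     0.001 -1.   ] jaw deg -67.21 shift mm [ -50.6 -134.6 -408.5] twist rad 0.2809 j6 [-1.21  0.12  1.44  0.    1.58 -0.04] F [ 0.45 -0.01 -0.27] op 0.0855
bcap [158.1 246.6]
vcap [215.7 194.8]
rackp [450.1 205.2]
vialp [407.1 220.5]
botp [382.3 195.1]
trp [423.6 181.8]
trough [242.2 250. ]
rack [300.7 242.8]
```

```bash
python3 -m inch '-5 -11 -34 0.024;-5 -11 -34 0.024;-5 -11 -34 0.024;-5 -11 -34 0.024;-5 -11 -34 0.024;-5 -11 -34 0.024;-5 -11 -34 0.024;-5 -11 -34 0.024;0 -11 -34 0.024;0 -11 -34 0.024;0 -11 -34 0.024;0 -11 -34 0.024;0 0 0 0;0 0 0 0' 1 30; python3 - <<'E'
from h import *
togo(.586,-.34,96.7,.15)
s=monitor.observe();c=eyes.read_camera("wrist");T=wristT(s,c);cv2.imwrite("pics/w1.png",c["color"][:,:,::-1])
print(proj(c,(.5859,-.3406,.092),T))
E
```

```text
t: 1.47
tcp_pos: [0.6207, -0.3875, 0.4438]
orientation: [2.163, 0.122, -2.165]
wrist_force: [-0.8, -0.8, 0.5]
opening: 0.0854
t 1.47 tcp [ 0.6207 -0.3875  0.4438] toolx [-0.001  0.001 -1.   ] jaw deg -83.57 shift mm [138.9 -51.   29.1] twist rad -0.0048 j6 [-0.59  0.23  1.25 -0.    1.66  0.87] F [-0.85 -0.78  0.54] op 0.0854
[271.63094563 195.94371609]
```

View pics/w1.png

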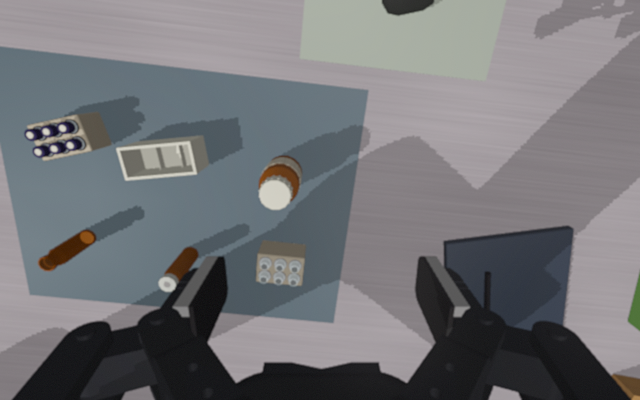

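```bash
python3 - <<'E'
from h import *
s=monitor.observe();c=eyes.read_camera("wrist");T=wristT(s,c)
im=cv2.resize(c["color"],None,fx=4,fy=4,interpolation=cv2.INTER_CUBIC)
mn=im.min(2)
for nm,(x0,x1,y0,y1),th,z in [("bcap",(250,310,165,215),160,.092),("vcap",(155,180,270,296),140,.075),("trough",(110,215,130,190),140,.045)]:
    m=np.zeros(mn.shape,bool);m[y0*4:y1*4,x0*4:x1*4]=(mn>th)[y0*4:y1*4,x0*4:x1*4]
    st,cc,mm=max(blobs(m,50),key=lambda t:t[0][4]); px=(cc+.5)/4-.5
    r=cv2.minAreaRect(max(cv2.findContours(mm.astype(np.uint8),0,2)[0],key=cv2.contourArea));q=(cv2.boxPoints(r)+.5)/4-.5
    Q=np.array([onz(c,p,z,T) for p in q]);e=Q[1]-Q[0];f=Q[2]-Q[1]
    print(nm,px,st[4]/16,onz(c,px,z,T).round(4),Q.mean(0).round(4),np.linalg.norm(e).round(4),np.linalg.norm(f).round(4),np.degrees(np.arctan2([e[1],f[1]],[e[0],f[0]])).round(1))
cv2.imwrite("pics/w1c.png",im[100*4:200*4,20*4:220*4,::-1])
E
```

```text
bcap [273.5375 193.565 ] 733.5 [ 0.5877 -0.3432  0.092 ] [ 0.5874 -0.3432  0.092 ] 0.0317 0.032 [  0.3 -86.4]
vcap [166.135 283.12 ] 209.875 [ 0.4559 -0.2218  0.075 ] [ 0.4558 -0.2218  0.075 ] 0.0206 0.0204 [ -24.2 -115.9]
trough [159.725 157.735] 1528.5625 [ 0.5999 -0.2069  0.045 ] [ 0.5965 -0.2016  0.045 ] 0.0893 0.0397 [ -78.6 -175.6]
```

View pics/w1c.png

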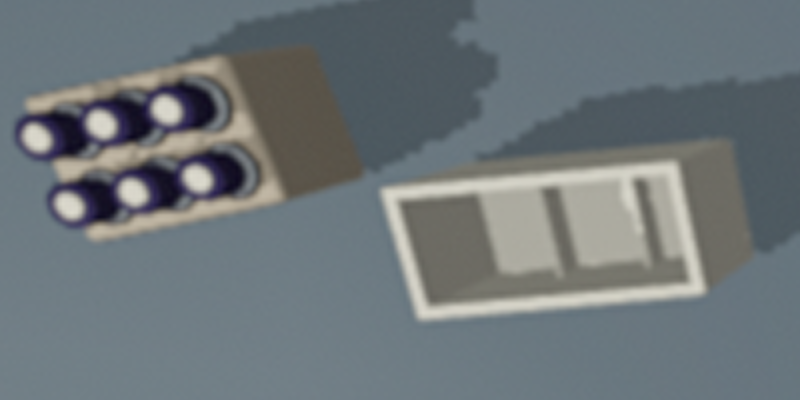

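```bash
python3 - <<'E'
from h import *
s=monitor.observe();c=eyes.read_camera("wrist");T=wristT(s,c)
for q,z in [([(380,187),(683,160),(706,293),(418,320)],.045),([(27,97),(222,57),(287,200),(92,240)],.04)]:
    Q=np.array([onz(c,(p[0]/4+20,p[1]/4+100),z,T) for p in q]);E=np.roll(Q,-1,0)-Q
    print(Q.mean(0).round(4),np.linalg.norm(E,axis=1).round(4),(np.degrees(np.arctan2(E[:,1],E[:,0]))%180).round(1))
togo(.587,-.342,96.7,.15)
E
```

```text
[ 0.5961 -0.2037  0.045 ] [0.0862 0.0384 0.0848 0.039 ] [101.3   9.  101.7  11.1]
[ 0.6094 -0.0936  0.04  ] [0.0578 0.0409 0.0598 0.0412] [107.1  19.2 107.4  16.4]
t 1.62 tcp [ 0.6186 -0.389   0.4448] toolx [-0. -0. -1.] jaw deg -83.73 shift mm [139.8 -50.2  26.3] twist rad -0.0076 j6 [-0.6   0.23  1.25 -0.    1.66  0.87] F [ 0.23  0.9  -1.15] op 0.0851
```

```bash
python3 -m inch '20 -17 9 0;20 -17 9 0;20 -17 8 0;36 0 0 0;36 0 0 0;0 0 0 0;0 0 0 0' ; python3 - <<'E'
from h import *
togo(.5865,-.3415,96.7,.047)
E
```

```text
t: 2.2
tcp_pos: [0.587, -0.3413, 0.3122]
orientation: [2.164, 0.119, -2.168]
wrist_force: [-0.2, -0.2, 1.0]
opening: 0.0853
t 2.2 tcp [ 0.587  -0.3413  0.3122] toolx [-0.002  0.001 -1.   ] jaw deg -83.77 shift mm [110.2   0.3   0.3] twist rad -0.0082 j6 [-0.56  0.16  1.54 -0.    1.44  0.9 ] F [-0.19 -0.19  0.96] op 0.0853
```

```bash
python3 -m inch '28 0 0 0;28 0 0 0;28 0 0 0;20 0 0 0;6 0 0 0;0 0 0 0;0 0 0 0'; python3 -m inch '0 0 0 0;0 0 0 0;0 0 0 0;0 0 0 0;0 0 0 0;0 0 0 0;0 0 0 0;0 0 0 0' 0.2 30;  python3 - <<'E'
from h import *
togo(.5865,-.3415,96.7,.047)
c=eyes.read_camera("wrist");cv2.imwrite("pics/w2.png",c["color"][:,:,::-1])
E
```

```text
t: 2.78
tcp_pos: [0.5883, -0.3414, 0.2055]
orientation: [2.167, 0.117, -2.162]
wrist_force: [0.5, -0.3, 0.6]
opening: 0.0854
t: 3.45
tcp_pos: [0.5881, -0.3409, 0.2041]
orientation: [2.166, 0.118, -2.163]
wrist_force: [-0.2, -0.2, 6.5]
opening: 0.0445
t 3.45 tcp [ 0.5881 -0.3409  0.2041] toolx [ 0.001 -0.001 -1.   ] jaw deg -83.71 shift mm [2.1 0.4 1.6] twist rad -0.0071 j6 [-0.56  0.24  1.63 -0.    1.27  0.9 ] F [-0.2  -0.18  6.5 ] op 0.0445
```

View pics/w2.png

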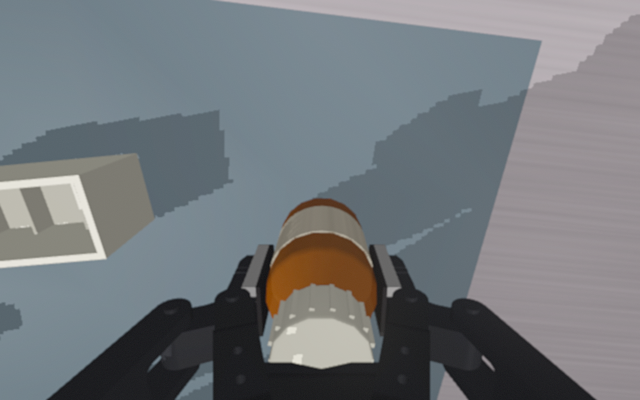

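```bash
python3 -m inch '-5 0 0 0;-15 0 0 0;-30 0 0 0;-30 0 0 0;-20 0 0 0;0 0 0 0;0 0 0 0';  python3 - <<'E'
from h import *
togo(.495,.1433,96.7,.159)
c=eyes.read_camera("wrist");cv2.imwrite("pics/w3.png",c["color"][:,:,::-1])
E
```

```text
t: 4.08
tcp_pos: [0.5879, -0.3407, 0.305]
orientation: [2.167, 0.117, -2.162]
wrist_force: [-0.6, -0.8, -2.8]
opening: 0.0448
t 4.08 tcp [ 0.5879 -0.3407  0.305 ] toolx [ 0.002 -0.001 -1.   ] jaw deg -83.71 shift mm [  -9.9 -491.3   39.2] twist rad -0.0071 j6 [-0.56  0.17  1.55  0.    1.42  0.9 ] F [-0.57 -0.8  -2.76] op 0.0448
```

View pics/w3.png

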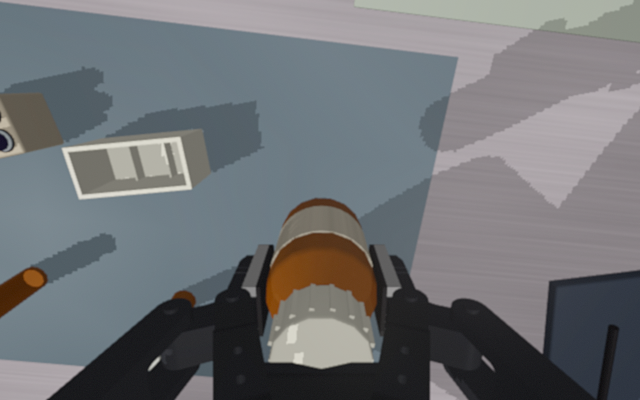

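```bash
python3 -m inch '0 -10 0 0;0 -20 2 0;0 -30 3 0;0 -35 3 0;0 -35 3 0;0 -35 3 0;0 -35 3 0;0 -35 3 0;0 -35 3 0;0 -35 3 0;0 -35 3 0;0 -35 3 0;0 -35 3 0;0 -35 3 0;-5 -26 1 0;-5 -15 0 0;0 -5 0 0;0 0 0 0;0 0 0 0;0 0 0 0';  python3 - <<'E'
from h import *
togo(.495,.1433,96.7,.059)
s=monitor.observe();c=eyes.read_camera("wrist");T=wristT(s,c);cv2.imwrite("pics/w4.png",c["color"][:,:,::-1])
for n,p in dict(rackp=(.5766,.2697,.014),vialp=(.5902,.1542,.014),botp=(.4949,.1433,.014),trp=(.4813,.2587,.014)).items(): print(n,proj(c,p,T).round(1))
E
```

```text
t: 5.8
tcp_pos: [0.4952, 0.1423, 0.312]
orientation: [2.164, 0.118, -2.166]
wrist_force: [0.4, 0.1, -0.8]
opening: 0.0446
t 5.8 tcp [0.4952 0.1423 0.312 ] toolx [-0.001 -0.    -1.   ] jaw deg -83.75 shift mm [98.  -1.1  0. ] twist rad -0.0079 j6 [ 0.23 -0.2   1.9  -0.    1.44  1.69] F [ 0.38  0.08 -0.78] op 0.0446
rackp [163.4  63.2]
vialp [318.1  61.6]
botp [319.2 183.9]
trp [181.4 185.2]
```

View pics/w4.png

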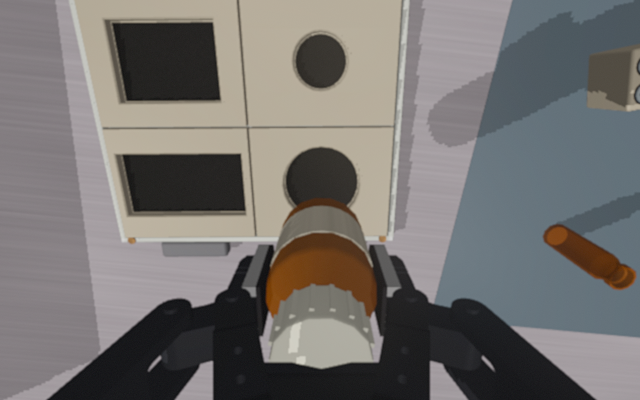

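```bash
python3 -m inch '10 0 0 0;20 0 0 0;25 0 0 0;18 0 0 0;8 0 0 0;5 0 0 0;4 0 0 0;3 0 0 0;2 0 0 0;1 0 0 0;0 0 0 0;0 0 0 0;0 0 0 0';  python3 - <<'E'
from h import *
togo(.495,.1433,96.7,.059)
c=eyes.read_camera("wrist");cv2.imwrite("pics/w5.png",c["color"][:,:,::-1])
E
```

```text
t: 6.93
tcp_pos: [0.4953, 0.1431, 0.2171]
orientation: [2.165, 0.119, -2.164]
wrist_force: [0.1, 0.2, -1.5]
opening: 0.0449
t 6.93 tcp [0.4953 0.1431 0.2171] toolx [ 0.001  0.    -1.   ] jaw deg -83.71 shift mm [ 3.1 -0.3  0.3] twist rad -0.0071 j6 [ 0.23 -0.12  1.99 -0.    1.27  1.69] F [ 0.12  0.23 -1.46] op 0.0449
```

View pics/w5.png

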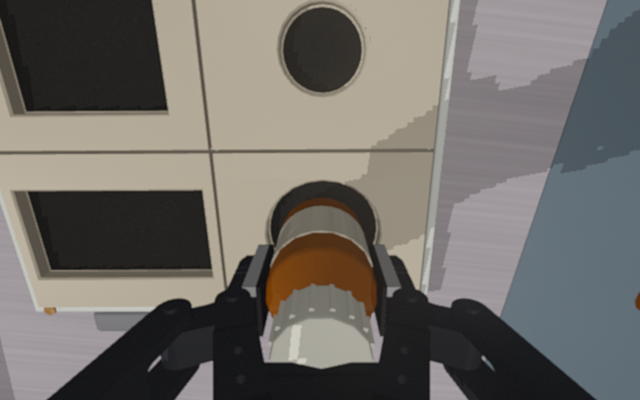

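```bash
python3 -m inch '1 0 0 0;1 0 0 0;0.5 0 0 0;0 0 0 0;0 0 0 0'; python3 -m inch '0.5 0 0 0;0.5 0 0 0;0 0 0 0;0 0 0 0'
```

```text
t: 7.4
tcp_pos: [0.4952, 0.1431, 0.2141]
orientation: [2.165, 0.119, -2.165]
wrist_force: [-0.2, -0.5, -1.6]
opening: 0.0447
t: 7.73
tcp_pos: [0.4954, 0.1431, 0.214]
orientation: [2.165, 0.119, -2.164]
wrist_force: [-4.7, -1.1, 8.7]
opening: 0.0448
```

```bash
python3 -m inch '0 0 0 0;0 0 0 0;0 0 0 0;0 0 0 0;0 0 0 0' 0.8; python3 -m inch '-10 0 0 0;-25 0 0 0;-30 0 0 0;-30 0 0 0;-20 0 0 0;0 0 0 0;0 0 0 0' 1; python3 - <<'E'
from h import *
togo(.455,-.221,96.7,.17)
c=eyes.read_camera("wrist");cv2.imwrite("pics/w6.png",c["color"][:,:,::-1])
E
```

```text
t: 8.15
tcp_pos: [0.4952, 0.1431, 0.2131]
orientation: [2.165, 0.119, -2.165]
wrist_force: [0.4, 0.5, -0.5]
opening: 0.0684
t: 8.73
tcp_pos: [0.4953, 0.1431, 0.3299]
orientation: [2.168, 0.12, -2.162]
wrist_force: [0.8, -0.1, -1.1]
opening: 0.0854
t 8.73 tcp [0.4953 0.1431 0.3299] toolx [ 0.002  0.001 -1.   ] jaw deg -83.71 shift mm [  4.6 357.5  79.9] twist rad -0.0071 j6 [ 0.23 -0.21  1.88 -0.    1.47  1.69] F [ 0.78 -0.13 -1.11] op 0.0854
```

View pics/w6.png

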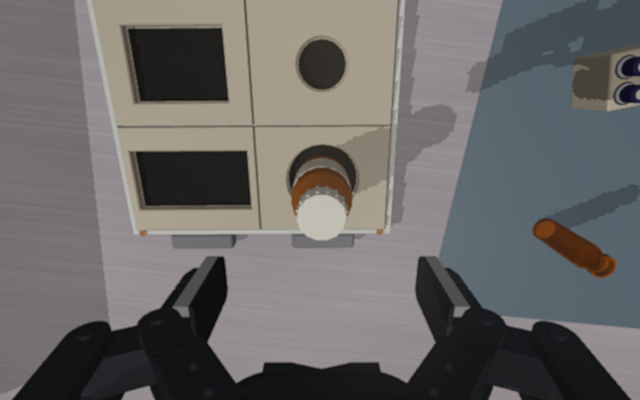

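```bash
python3 -m inch '0 15 5 0;0 30 8 0;0 35 8 0;0 35 8 0;0 35 8 0;0 35 8 0;0 35 8 0;0 35 8 0;0 35 8 0;0 33 6 0;0 22 5 0;0 12 0 0;0 0 0 0;0 0 0 0;0 0 0 0' 0.7; python3 - <<'E'
from h import *
togo(.455,-.221,96.7,.045)
s=monitor.observe();c=eyes.read_camera("wrist");T=wristT(s,c);cv2.imwrite("pics/w7.png",c["color"][:,:,::-1])
print(proj(c,(.455,-.221,.075),T))
E
```

```text
t: 10.03
tcp_pos: [0.455, -0.2197, 0.3277]
orientation: [2.164, 0.12, -2.166]
wrist_force: [0.0, -0.2, 1.0]
opening: 0.0596
t 10.03 tcp [ 0.455  -0.2197  0.3277] toolx [-0.001  0.001 -1.   ] jaw deg -83.67 shift mm [1.277e+02 1.400e+00 1.000e-01] twist rad -0.0065 j6 [-0.5  -0.23  1.9   0.    1.47  0.96] F [ 0.01 -0.16  0.99] op 0.0596
[322.67682843 202.47909833]
```

View pics/w7.png

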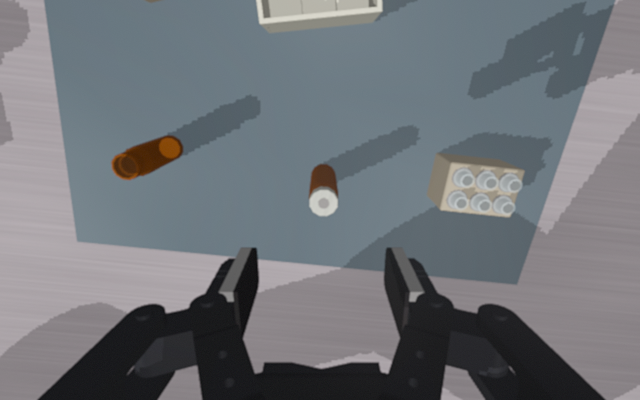

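```bash
python3 -m inch '20 1 0 0;32 0 0 0;32 0 0 0;25 0 0 0;14 0 0 0;6 0 0 0;0 0 0 0;0 0 0 0;0 0 0 0'; python3 -m inch '0 0 0 0;0 0 0 0;0 0 0 0;0 0 0 0;0 0 0 0;0 0 0 0;0 0 0 0;0 0 0 0;0 0 0 0' 0.02 25;  python3 - <<'E'
from h import *
togo(.455,-.221,96.7,.045)
c=eyes.read_camera("wrist");cv2.imwrite("pics/w8.png",c["color"][:,:,::-1])
E
```

```text
t: 10.83
tcp_pos: [0.4554, -0.2214, 0.2006]
orientation: [2.166, 0.118, -2.162]
wrist_force: [-0.6, -0.2, 0.1]
opening: 0.0599
t: 11.58
tcp_pos: [0.4551, -0.2217, 0.1998]
orientation: [2.166, 0.118, -2.164]
wrist_force: [-0.6, 1.4, 5.8]
opening: 0.0223
t 11.58 tcp [ 0.4551 -0.2217  0.1998] toolx [ 0.001 -0.    -1.   ] jaw deg -83.71 shift mm [-0.2 -0.7  0.1] twist rad -0.0072 j6 [-0.5  -0.12  2.02  0.    1.24  0.96] F [-0.58  1.42  5.81] op 0.0223
```

View pics/w8.png

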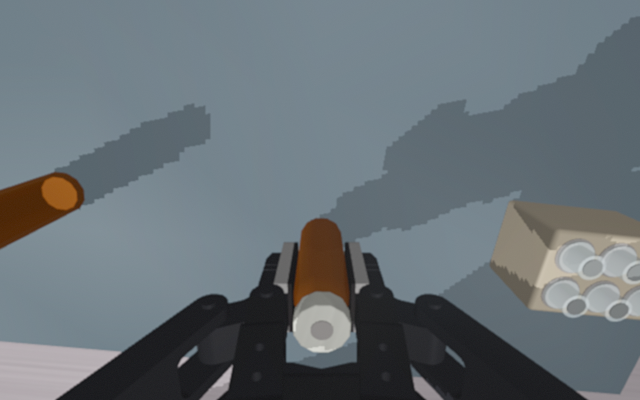

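```bash
python3 -m inch '-5 0 0 0;-15 0 0 0;-30 0 0 0;-35 0 0 0;-30 0 0 0;-10 0 0 0;0 0 0 0;0 0 0 0';  python3 - <<'E'
from h import *
togo(.590,.153,96.7,.175)
c=eyes.read_camera("wrist");cv2.imwrite("pics/w9.png",c["color"][:,:,::-1])
E
```

```text
t: 12.3
tcp_pos: [0.4548, -0.2215, 0.3239]
orientation: [2.165, 0.119, -2.165]
wrist_force: [-0.2, 0.6, -1.4]
opening: 0.0225
t 12.3 tcp [ 0.4548 -0.2215  0.3239] toolx [ 0. -0. -1.] jaw deg -83.71 shift mm [  -6.1 -357.5 -175.4] twist rad -0.0072 j6 [-0.5  -0.23  1.9   0.    1.47  0.96] F [-0.24  0.64 -1.43] op 0.0225
```

View pics/w9.png

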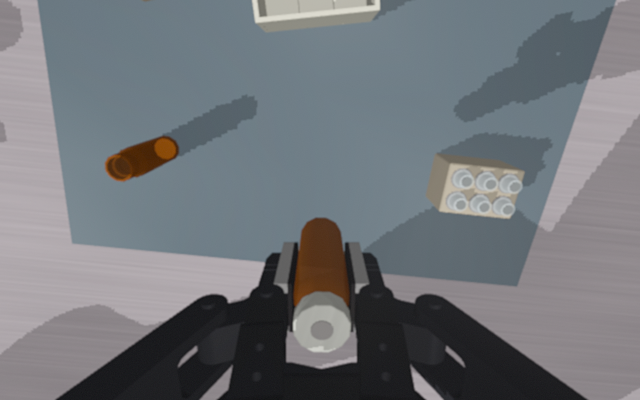

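```bash
python3 -m inch '0 -10 -5 0;0 -27 -14 0;0 -27 -14 0;0 -27 -14 0;0 -27 -14 0;0 -27 -14 0;0 -27 -14 0;0 -27 -13 0;0 -27 -13 0;0 -27 -13 0;0 -27 -13 0;0 -27 -13 0;0 -27 -13 0;0 -15 -6 0;0 -8 -2 0;0 0 0 0;0 0 0 0;0 0 0 0';  python3 - <<'E'
from h import *
togo(.590,.153,96.7,.055)
s=monitor.observe();c=eyes.read_camera("wrist");T=wristT(s,c);cv2.imwrite("pics/w10.png",c["color"][:,:,::-1])
for n,p in dict(rackp=(.5766,.2697,.014),vialp=(.5902,.1542,.014)).items(): print(n,proj(c,p,T).round(1))
E
```

```text
t: 13.85
tcp_pos: [0.5895, 0.1515, 0.324]
orientation: [2.165, 0.118, -2.166]
wrist_force: [0.2, 0.0, 0.1]
opening: 0.022
t 13.85 tcp [0.5895 0.1515 0.324 ] toolx [-0. -0. -1.] jaw deg -83.75 shift mm [114.   -1.5  -0.7] twist rad -0.0079 j6 [ 0.21  0.01  1.69 -0.    1.45  1.67] F [0.17 0.01 0.05] op 0.022
rackp [184.9 180.1]
vialp [317.4 178.8]
```

View pics/w10.png

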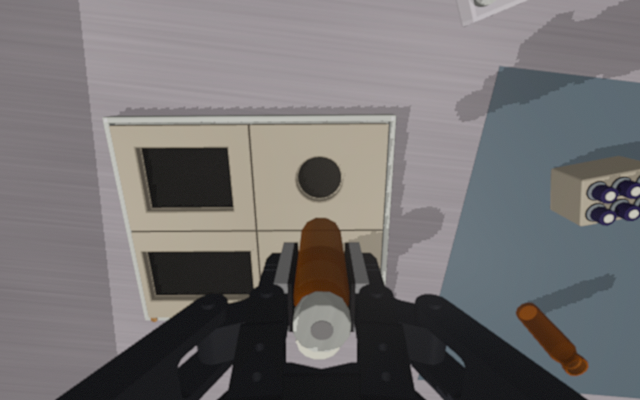

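```bash
python3 -m inch '12 0 -1 0;25 0 0 0;30 0 0 0;20 0 0 0;10 0 0 0;6 0 0 0;4 0 0 0;2 0 0 0;1 0 0 0;0 0 0 0;0 0 0 0;0 0 0 0';  python3 - <<'E'
from h import *
togo(.5905,.152,96.7,.055)
c=eyes.read_camera("wrist");cv2.imwrite("pics/w11.png",c["color"][:,:,::-1])
E
```

```text
t: 14.9
tcp_pos: [0.5909, 0.1526, 0.2149]
orientation: [2.166, 0.119, -2.164]
wrist_force: [-0.0, 0.3, -0.4]
opening: 0.0221
t 14.9 tcp [0.5909 0.1526 0.2149] toolx [ 0.001  0.    -1.   ] jaw deg -83.71 shift mm [4.9 0.6 0.5] twist rad -0.0071 j6 [0.21 0.09 1.78 0.   1.26 1.67] F [-0.    0.31 -0.39] op 0.0221
```

View pics/w11.png

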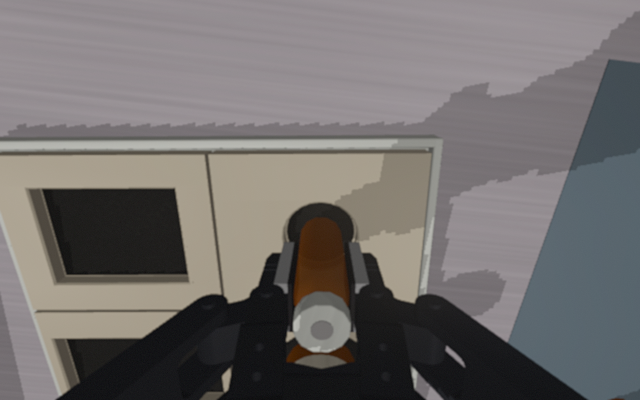

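```bash
python3 -m inch '1.5 0 0 0;1 0 0 0;1 0 0 0;0.5 0 0 0;0 0 0 0;0 0 0 0;0 0 0 0'; python3 -m inch '0.5 0 0 0;0.5 0 0 0;0 0 0 0;0 0 0 0'
```

```text
t: 15.53
tcp_pos: [0.5908, 0.1526, 0.2102]
orientation: [2.165, 0.119, -2.165]
wrist_force: [-0.5, 0.3, -0.6]
opening: 0.0222
t: 15.87
tcp_pos: [0.5909, 0.1526, 0.2099]
orientation: [2.166, 0.119, -2.164]
wrist_force: [-2.3, -1.1, 5.4]
opening: 0.0223
```

Contact; release (small opening), rise, and look.

```bash
python3 -m inch '0 0 0 0;0 0 0 0;0 0 0 0;0 0 0 0;0 0 0 0' 0.6; python3 -m inch '-10 0 0 0;-25 0 0 0;-30 0 0 0;-30 0 0 0;-20 0 0 0;0 0 0 0;0 0 0 0' 0.8; python3 - <<'E'
from h import *
togo(.609,-.092,17,.16)
c=eyes.read_camera("wrist");cv2.imwrite("pics/w12.png",c["color"][:,:,::-1])
E
```

```text
t: 16.28
tcp_pos: [0.5908, 0.1526, 0.2091]
orientation: [2.165, 0.119, -2.165]
wrist_force: [-0.5, 0.4, 0.7]
opening: 0.0515
t: 16.87
tcp_pos: [0.5908, 0.1526, 0.3261]
orientation: [2.168, 0.119, -2.162]
wrist_force: [-0.5, 0.3, -0.6]
opening: 0.0681
t 16.87 tcp [0.5908 0.1526 0.3261] toolx [ 0.003  0.001 -1.   ] jaw deg -83.71 shift mm [ 11.  245.1   8.8] twist rad 1.3839 j6 [ 0.21  0.01  1.68 -0.    1.45  1.67] F [-0.51  0.25 -0.6 ] op 0.0681
```

View pics/w12.png

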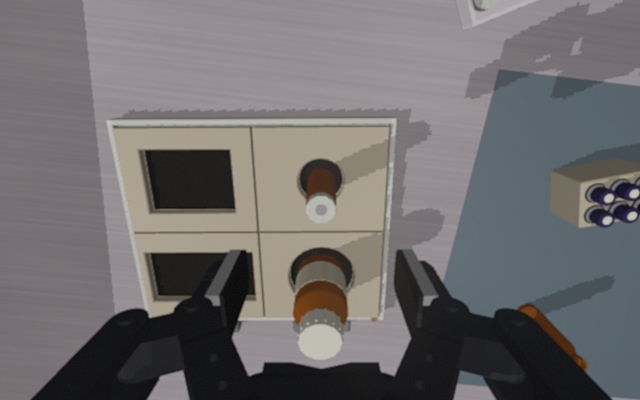

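```bash
python3 -m inch '0 0 0 -0.117;0 0 0 -0.117;0 0 0 -0.117;0 0 0 -0.117;0 0 0 -0.117;0 0 0 -0.117;0 0 0 -0.117;0 0 0 -0.117;0 0 0 -0.117;0 0 0 -0.117;0 0 0 -0.117;0 0 0 -0.117;0 0 0 -0.117;0 0 0 -0.117;0 0 0 -0.117;0 0 0 0;0 0 0 0' 1; python3 - <<'E'
from h import *
togo(.609,-.092,17,.16)
E
```

```text
t: 18.33
tcp_pos: [0.5907, 0.1525, 0.3231]
orientation: [0.992, 1.334, -0.994]
wrist_force: [0.2, -0.4, -0.3]
opening: 0.0856
t 18.33 tcp [0.5907 0.1525 0.3231] toolx [-0.002 -0.    -1.   ] jaw deg 16.63 shift mm [  8.2 -52.4 239.6] twist rad -0.0064 j6 [ 0.21  0.01  1.69 -0.    1.45 -0.08] F [ 0.19 -0.42 -0.3 ] op 0.0856
```

```bash
python3 -m inch '0 -3 15 0;0 -7 30 0;0 -8 35 0;0 -8 35 0;0 -8 35 0;0 -8 35 0;0 -7 30 0;0 -3 17 0;0 0 8 0;0 0 0 0;0 0 0 0;0 0 0 0'; python3 - <<'E'
from h import *
togo(.609,-.092,17,.03)
s=monitor.observe();c=eyes.read_camera("wrist");T=wristT(s,c);cv2.imwrite("pics/w13.png",c["color"][:,:,::-1])
print(proj(c,(.609,-.092,.04),T))
E
```

```text
t: 19.33
tcp_pos: [0.6106, -0.0911, 0.324]
orientation: [0.99, 1.334, -0.99]
wrist_force: [-0.1, 0.4, 0.5]
opening: 0.0857
t 19.33 tcp [ 0.6106 -0.0911  0.324 ] toolx [-0.  0. -1.] jaw deg 16.82 shift mm [139.   -1.7   0.4] twist rad -0.0031 j6 [-0.19  0.02  1.67  0.    1.45 -0.48] F [-0.11  0.38  0.53] op 0.0857
[319.67582132 189.558441  ]
```

View pics/w13.png

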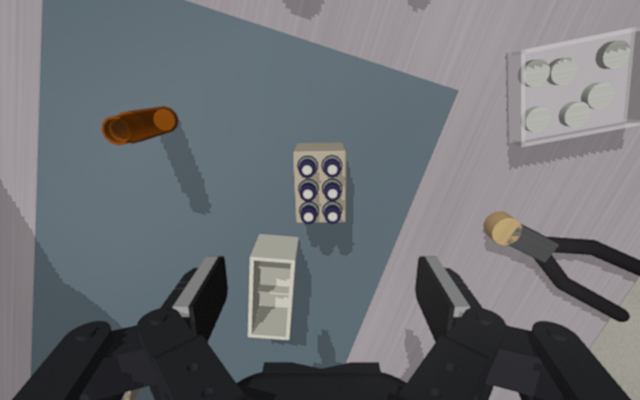

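```bash
python3 -m inch '20 -1 -2 0;34 0 0 0;34 0 0 0;27 0 0 0;15 0 0 0;8 0 0 0;0 0 0 0;0 0 0 0;0 0 0 0'; python3 -m inch '0 0 0 0;0 0 0 0;0 0 0 0;0 0 0 0;0 0 0 0;0 0 0 0;0 0 0 0;0 0 0 0;0 0 0 0' 0.2 35;  python3 - <<'E'
from h import *
togo(.609,-.092,17,.031)
c=eyes.read_camera("wrist");cv2.imwrite("pics/w14.png",c["color"][:,:,::-1])
E
```

```text
t: 20.13
tcp_pos: [0.6095, -0.0903, 0.1878]
orientation: [0.99, 1.332, -0.989]
wrist_force: [-0.5, 0.2, -0.1]
opening: 0.0854
t: 20.88
tcp_pos: [0.6092, -0.0906, 0.1869]
orientation: [0.99, 1.333, -0.99]
wrist_force: [-0.0, -0.5, 5.4]
opening: 0.0413
t 20.88 tcp [ 0.6092 -0.0906  0.1869] toolx [ 0.001 -0.    -1.   ] jaw deg 16.84 shift mm [ 0.9 -0.6  1.3] twist rad -0.0027 j6 [-0.19  0.13  1.79  0.    1.22 -0.48] F [-0.01 -0.49  5.43] op 0.0413
```

View pics/w14.png

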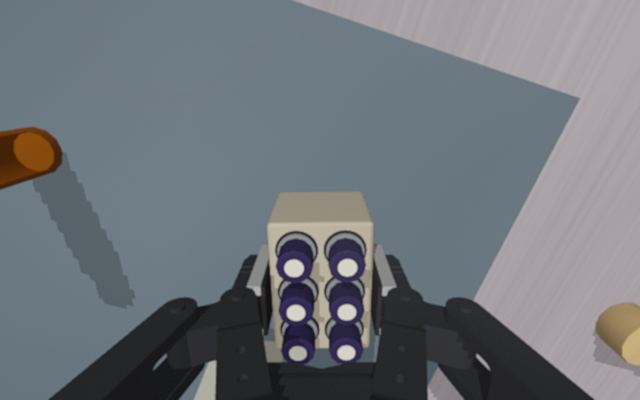

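```bash
python3 - <<'E'
from h import *
s=monitor.observe();c=eyes.read_camera("wrist");T=wristT(s,c)
for p in [(320,222),(320,347)]: print(onz(c,p,.04,T).round(4))
print(proj(c,(.609,-.092,.04),T))
E
python3 -m inch '-5 0 0 0;-15 0 0 0;-30 0 0 0;-35 0 0 0;-30 0 0 0;0 0 0 0;0 0 0 0';  python3 - <<'E'
from h import *
togo(.5766,.268,6.7,.16)
E
```

```text
[ 0.5995 -0.0613  0.04  ]
[ 0.6165 -0.1181  0.04  ]
[320.71395591 293.98047489]
t: 21.57
tcp_pos: [0.6091, -0.0906, 0.3031]
orientation: [0.991, 1.331, -0.988]
wrist_force: [-0.8, -0.5, -1.7]
opening: 0.0412
t 21.57 tcp [ 0.6091 -0.0906  0.3031] toolx [ 0.003 -0.001 -1.   ] jaw deg 16.84 shift mm [ -12.2   72.8 -352.6] twist rad 0.177 j6 [-0.19  0.03  1.7   0.    1.41 -0.48] F [-0.8  -0.49 -1.71] op 0.0412
```

```bash
python3 -m inch '-5 0 0 0.03;-5 0 0 0.057;-2 0 0 0.06;0 0 0 0.03;0 0 0 0';  python3 - <<'E'
from h import *
togo(.5766,.268,6.7,.16)
E
```

```text
t: 21.98
tcp_pos: [0.6088, -0.0906, 0.3115]
orientation: [1.123, 1.264, -1.125]
wrist_force: [0.1, 0.8, -0.8]
opening: 0.0413
t 21.98 tcp [ 0.6088 -0.0906  0.3115] toolx [-0.002  0.    -1.   ] jaw deg 6.61 shift mm [  -3.2    9.3 -359.9] twist rad -0.0015 j6 [-0.19  0.03  1.69  0.    1.43 -0.3 ] F [ 0.13  0.8  -0.75] op 0.0413
```

```bash
python3 -m inch '0 0 -12 0;0 0 -25 0;0 1 -32 0;0 1 -35 0;0 1 -35 0;0 1 -35 0;0 1 -35 0;0 1 -35 0;0 1 -35 0;0 1 -35 0;0 1 -25 0;0 0 -14 0;0 0 -6 0;0 0 0 0;0 0 0 0;0 0 0 0';  python3 - <<'E'
from h import *
togo(.5766,.268,6.7,.041)
s=monitor.observe();c=eyes.read_camera("wrist");T=wristT(s,c);cv2.imwrite("pics/w15.png",c["color"][:,:,::-1])
for n,p in dict(rackp=(.5766,.2697,.014),trp=(.4813,.2587,.014)).items(): print(n,proj(c,p,T).round(1))
E
```

```text
t: 23.32
tcp_pos: [0.5763, 0.2659, 0.3131]
orientation: [1.123, 1.262, -1.123]
wrist_force: [0.7, 0.1, -1.7]
opening: 0.0415
t 23.32 tcp [0.5763 0.2659 0.3131] toolx [-0. -0. -1.] jaw deg 6.66 shift mm [117.1   0.6  -2.1] twist rad -0.0007 j6 [ 0.39  0.07  1.64 -0.    1.43  0.28] F [ 0.66  0.12 -1.74] op 0.0415
rackp [322.6 179.1]
trp [208.8 179.1]
```

View pics/w15.png

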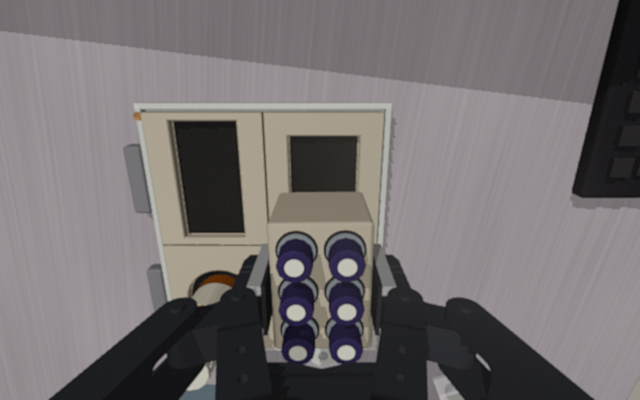

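```bash
python3 -m inch '12 0.5 -1 0;25 0 -1 0;30 0 0 0;20 0 0 0;10 0 0 0;6 0 0 0;4 0 0 0;3 0 0 0;2 0 0 0;0 0 0 0;0 0 0 0;0 0 0 0';  python3 - <<'E'
from h import *
togo(.5766,.268,6.7,.042)
c=eyes.read_camera("wrist");cv2.imwrite("pics/w16.png",c["color"][:,:,::-1])
E
```

```text
t: 24.37
tcp_pos: [0.5765, 0.2691, 0.2019]
orientation: [1.123, 1.262, -1.122]
wrist_force: [0.1, -0.1, -1.9]
opening: 0.0412
t 24.37 tcp [0.5765 0.2691 0.2019] toolx [ 0.001  0.    -1.   ] jaw deg 6.7 shift mm [4.9 0.  1.1] twist rad 0.0001 j6 [0.4  0.16 1.73 0.   1.25 0.28] F [ 0.05 -0.12 -1.9 ] op 0.0412
```

View pics/w16.png

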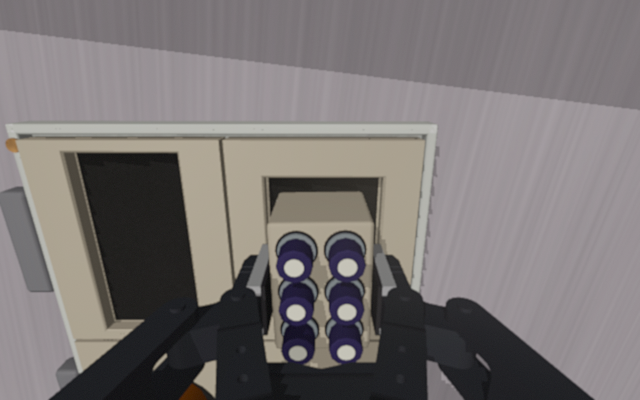

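```bash
python3 -m inch '1.5 0 0 0;1 0 0 0;1 0 0 0;0.5 0 0 0;0.5 0 0 0;0 0 0 0;0 0 0 0'; python3 -m inch '0.5 0 0 0;0.5 0 0 0;0 0 0 0;0 0 0 0'
```

```text
t: 25.0
tcp_pos: [0.5763, 0.2691, 0.1969]
orientation: [1.123, 1.262, -1.122]
wrist_force: [-1.5, -0.7, 3.4]
opening: 0.0414
t: 25.33
tcp_pos: [0.5764, 0.2691, 0.1969]
orientation: [1.123, 1.262, -1.122]
wrist_force: [-7.9, -3.8, 13.4]
opening: 0.0412
```

```bash
python3 -m inch '0 0 0 0;0 0 0 0;0 0 0 0;0 0 0 0;0 0 0 0' 0.8; python3 -m inch '-10 0 0 0;-25 0 0 0;-30 0 0 0;-30 0 0 0;-20 0 0 0;0 0 0 0;0 0 0 0' 1; python3 - <<'E'
from h import *
togo(.596,-.202,11,.16)
c=eyes.read_camera("wrist");cv2.imwrite("pics/w17.png",c["color"][:,:,::-1])
E
```

```text
t: 25.75
tcp_pos: [0.5763, 0.2691, 0.1956]
orientation: [1.123, 1.262, -1.123]
wrist_force: [0.0, 0.3, -1.0]
opening: 0.0686
t: 26.33
tcp_pos: [0.5764, 0.2691, 0.3126]
orientation: [1.124, 1.261, -1.12]
wrist_force: [-1.0, -0.2, -1.1]
opening: 0.0855
t 26.33 tcp [0.5764 0.2691 0.3126] toolx [ 0.003  0.001 -1.   ] jaw deg 6.7 shift mm [ -2.8 -35.5 470.2] twist rad -0.075 j6 [0.4  0.07 1.64 0.   1.43 0.28] F [-1.01 -0.23 -1.11] op 0.0855
```

View pics/w17.png

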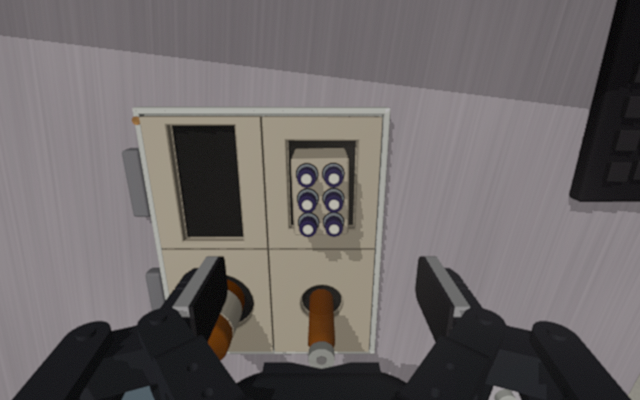

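Rack sits in its pocket. Now the trough.

```bash
python3 -m inch '0 0 12 0;0 -2 25 0;0 -3 34 0;0 -3 36 0;0 -3 36 0;0 -3 36 0;0 -3 36 0;0 -3 36 0;0 -3 36 0;0 -3 36 0;0 -3 36 0;0 -3 36 0;0 -3 34 0;0 -3 22 0;0 0 12 -0.025;0 0 5 -0.05;0 0 0 0;0 0 0 0;0 0 0 0'; python3 - <<'E'
from h import *
togo(.596,-.202,11,.035)
s=monitor.observe();c=eyes.read_camera("wrist");T=wristT(s,c);cv2.imwrite("pics/w18.png",c["color"][:,:,::-1])
print(proj(c,(.596,-.202,.045),T))
E
```

```text
t: 27.97
tcp_pos: [0.5931, -0.1999, 0.3101]
orientation: [1.067, 1.294, -1.068]
wrist_force: [-0.6, 0.4, 0.2]
opening: 0.0854
t 27.97 tcp [ 0.5931 -0.1999  0.3101] toolx [-0.001  0.    -1.   ] jaw deg 10.93 shift mm [120.1   2.5   2.7] twist rad -0.0013 j6 [-0.37  0.05  1.66  0.    1.43 -0.56] F [-0.64  0.45  0.15] op 0.0854
[325.2706681  200.10459093]
```

View pics/w18.png

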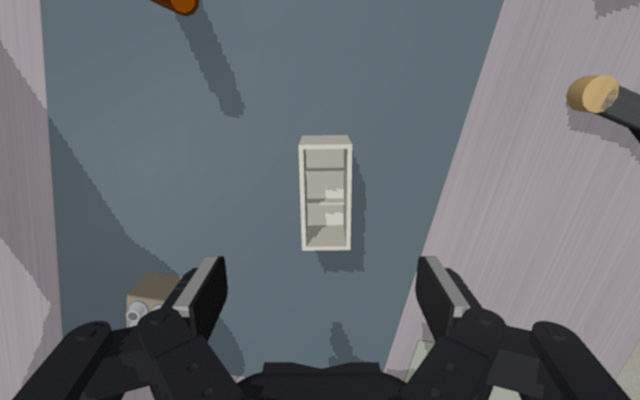

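```bash
python3 -m inch '20 2.5 -1 0;30 0 0 0;30 0 0 0;22 0 0 0;12 0 0 0;7 0 0 0;0 0 0 0;0 0 0 0;0 0 0 0'; python3 -m inch '0 0 0 0;0 0 0 0;0 0 0 0;0 0 0 0;0 0 0 0;0 0 0 0;0 0 0 0;0 0 0 0;0 0 0 0' 0.2 25;  python3 - <<'E'
from h import *
togo(.596,-.199,11,.034)
s=monitor.observe();c=eyes.read_camera("wrist");T=wristT(s,c);cv2.imwrite("pics/w19.png",c["color"][:,:,::-1])
E
```

```text
t: 28.77
tcp_pos: [0.5961, -0.1988, 0.1914]
orientation: [1.067, 1.292, -1.066]
wrist_force: [0.0, -0.4, 1.0]
opening: 0.0853
t: 29.52
tcp_pos: [0.5957, -0.1988, 0.1902]
orientation: [1.067, 1.293, -1.066]
wrist_force: [-0.3, 0.5, 5.5]
opening: 0.0373
t 29.52 tcp [ 0.5957 -0.1988  0.1902] toolx [ 0.001 -0.    -1.   ] jaw deg 11.0 shift mm [1.2 0.2 0.3] twist rad 0.0 j6 [-0.36  0.15  1.76 -0.    1.23 -0.55] F [-0.33  0.51  5.46] op 0.0373
```

View pics/w19.png

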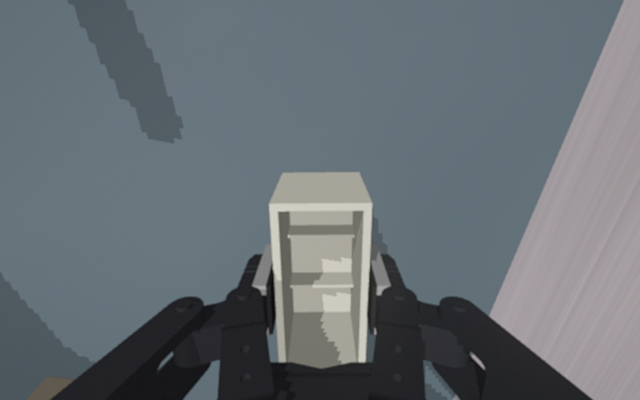

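```bash
python3 - <<'E'
from h import *
s=monitor.observe();c=eyes.read_camera("wrist");T=wristT(s,c)
p=onz(c,(321,204),.045,T);M=R.from_rotvec(s["orientation"]).as_matrix();print(p.round(4),(M.T@(p-s["tcp_pos"])*1000).round(1))
E
python3 -m inch '-5 0 0 0;-15 0 0 0;-30 0 0 0;-35 0 0 0;-35 0 0 0.02;-20 0 0 0.035;-8 0 0 0.02;0 0 0 0;0 0 0 0';  python3 - <<'E'
from h import *
togo(.4815,.258,6.7,.18)
E
```

```text
[ 0.5879 -0.1608  0.045 ] [145.2  -0.5 -38.8]
t: 30.37
tcp_pos: [0.5954, -0.1986, 0.3371]
orientation: [1.122, 1.263, -1.122]
wrist_force: [-0.2, -0.3, -2.0]
opening: 0.0376
t 30.37 tcp [ 0.5954 -0.1986  0.3371] toolx [-0.001  0.    -1.   ] jaw deg 6.75 shift mm [   2.3  -59.5 -466.8] twist rad 0.0008 j6 [-0.36  0.04  1.63  0.    1.47 -0.48] F [-0.24 -0.29 -2.02] op 0.0376
```

```bash
python3 -m inch '0 0 -12 0;0 -3 -25 0;0 -5 -34 0;0 -5 -36 0;0 -5 -36 0;0 -5 -36 0;0 -5 -36 0;0 -5 -36 0;0 -5 -36 0;0 -5 -36 0;0 -5 -36 0;0 -5 -36 0;0 -4 -34 0;0 -2 -22 0;0 0 -13 0;0 0 -6 0;0 0 0 0;0 0 0 0;0 0 0 0'; python3 - <<'E'
from h import *
togo(.4815,.258,6.7,.045)
s=monitor.observe();c=eyes.read_camera("wrist");T=wristT(s,c);cv2.imwrite("pics/w20.png",c["color"][:,:,::-1])
print(proj(c,(.4813,.2587,.014),T))
E
```

```text
t: 31.95
tcp_pos: [0.4825, 0.2602, 0.3374]
orientation: [1.123, 1.262, -1.124]
wrist_force: [1.0, -0.5, -0.1]
opening: 0.0373
t 31.95 tcp [0.4825 0.2602 0.3374] toolx [-0. -0. -1.] jaw deg 6.65 shift mm [137.4  -1.1   2. ] twist rad -0.0009 j6 [ 0.45 -0.14  1.8  -0.    1.48  0.33] F [ 1.04 -0.52 -0.07] op 0.0373
[320.27568966 177.06115106]
```

View pics/w20.png

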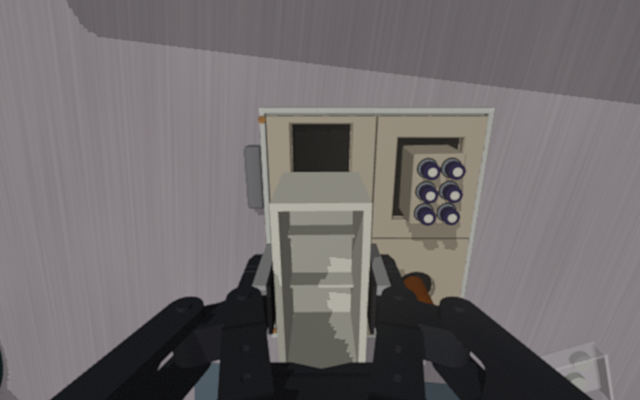

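```bash
python3 -m inch '12 0 -1 0;28 0 0 0;32 0 0 0;28 0 0 0;15 0 0 0;7 0 0 0;3 0 0 0;2 0 0 0;0 0 0 0;0 0 0 0;0 0 0 0'; python3 - <<'E'
from h import *
togo(.4815,.2615,6.7,.0452)
s=monitor.observe();c=eyes.read_camera("wrist");T=wristT(s,c);cv2.imwrite("pics/w21.png",c["color"][:,:,::-1])
for n in("scene","top"):cv2.imwrite(f"pics/{n}21.png",cv2.resize(eyes.read_camera(n)["color"],None,fx=1.25,fy=1.25)[:,:,::-1])
E
```

```text
t: 32.92
tcp_pos: [0.4822, 0.2623, 0.2118]
orientation: [1.124, 1.262, -1.121]
wrist_force: [0.2, 0.8, -0.7]
opening: 0.0375
t 32.92 tcp [0.4822 0.2623 0.2118] toolx [ 0.001  0.001 -1.   ] jaw deg 6.7 shift mm [11.6 -0.8  0.7] twist rad 0.0 j6 [ 0.45 -0.04  1.92 -0.    1.26  0.33] F [ 0.18  0.75 -0.7 ] op 0.0375
```

View pics/w21.png

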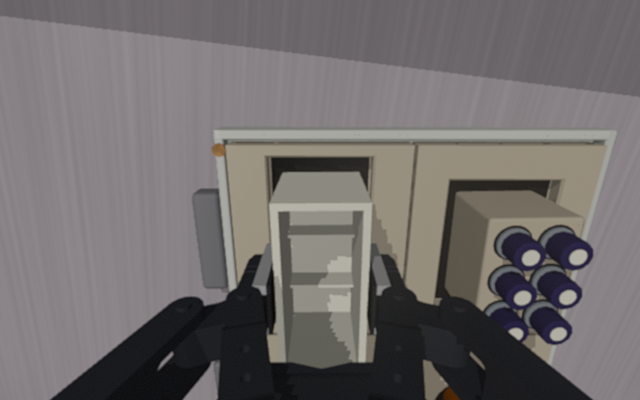

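View pics/scene21.png

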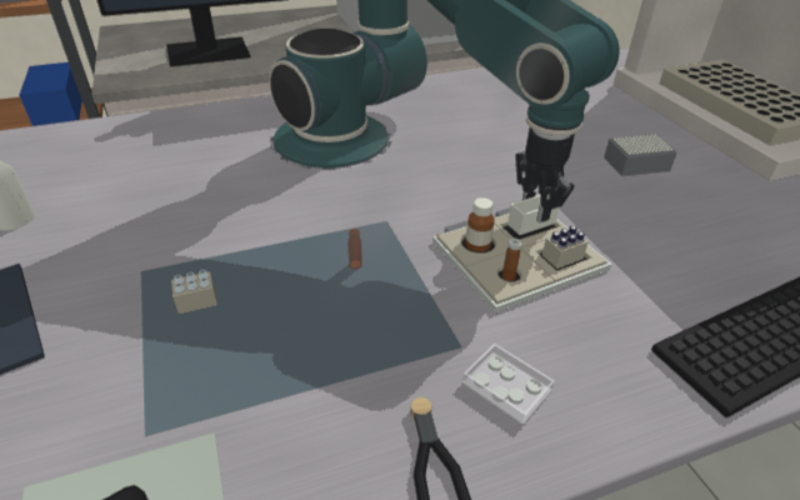

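```bash
python3 - <<'E'
from h import *
s=monitor.observe();c=eyes.read_camera("wrist");T=wristT(s,c)
a=onz(c,(320,157),.018,T);b=onz(c,(320,173),.0216,T);d=onz(c,(320,204),.0666,T);print(a,b,d)
togo(.4815,.2615,6.7,.0452)
E
```

```text
[0.47595896 0.30769124 0.018     ] [0.47679716 0.30046484 0.0216    ] [0.47683983 0.30085669 0.0666    ]
t 33.12 tcp [0.4821 0.2622 0.2111] toolx [ 0.001  0.    -1.   ] jaw deg 6.71 shift mm [10.9 -0.6  0.7] twist rad 0.0002 j6 [ 0.45 -0.04  1.92 -0.    1.26  0.33] F [ 0.57  0.31 -0.46] op 0.0378
```

```bash
python3 -m inch '3 0 1 0;3 0 0.5 0;2 0 0 0;1 0 0 0;1 0 0 0;0.5 0 0 0;0 0 0 0;0 0 0 0;0 0 0 0'; python3 -m inch '0.5 0 0 0;0.5 0 0 0;0 0 0 0;0 0 0 0'
```

```text
t: 33.87
tcp_pos: [0.4822, 0.2607, 0.2002]
orientation: [1.123, 1.262, -1.122]
wrist_force: [0.1, 0.1, -0.2]
opening: 0.038
t: 34.2
tcp_pos: [0.4823, 0.2608, 0.2002]
orientation: [1.123, 1.262, -1.122]
wrist_force: [-5.4, -2.4, 11.6]
opening: 0.0374
```

```bash
python3 -m inch '0 0 0 0;0 0 0 0;0 0 0 0;0 0 0 0;0 0 0 0' 0.8; python3 -m inch '-10 0 0 0;-25 0 0 0;-30 0 0 0;-35 0 0 0;-35 0 0 0;-35 0 0 0;-20 0 0 0;0 0 0 0;0 0 0 0;0 0 0 0'; python3 - <<'E'
from h import *
c=eyes.read_camera("wrist");cv2.imwrite("pics/w22.png",c["color"][:,:,::-1])
for n,r in(("scene",(150,250,330,510)),("top",(140,290,140,290))):
    im=eyes.read_camera(n)["color"][r[0]:r[1],r[2]:r[3],::-1];cv2.imwrite(f"pics/{n}22.png",cv2.resize(im,None,fx=4,fy=4,interpolation=cv2.INTER_CUBIC))
E
```

```text
t: 34.62
tcp_pos: [0.4822, 0.2607, 0.1991]
orientation: [1.122, 1.262, -1.123]
wrist_force: [-0.0, 0.3, 0.3]
opening: 0.0683
t: 35.45
tcp_pos: [0.482, 0.2606, 0.3887]
orientation: [1.122, 1.263, -1.123]
wrist_force: [1.1, 0.1, -0.1]
opening: 0.0683
```

View pics/w22.png

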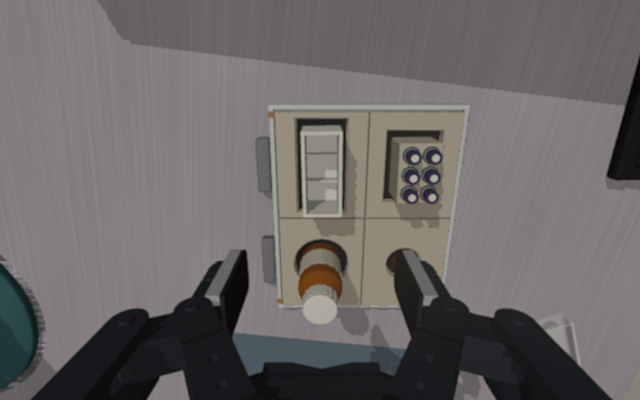

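View pics/scene22.png

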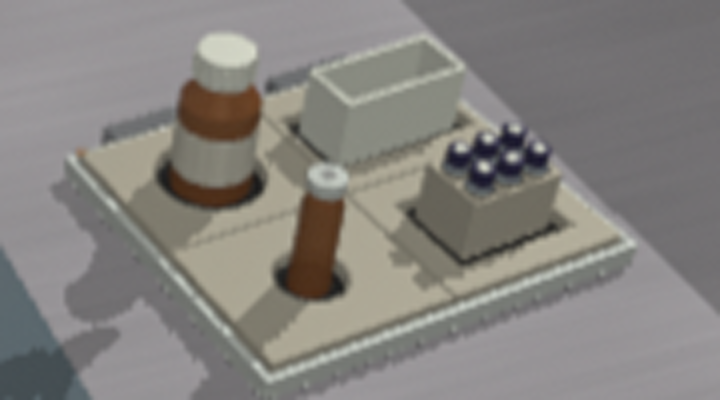

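View pics/top22.png

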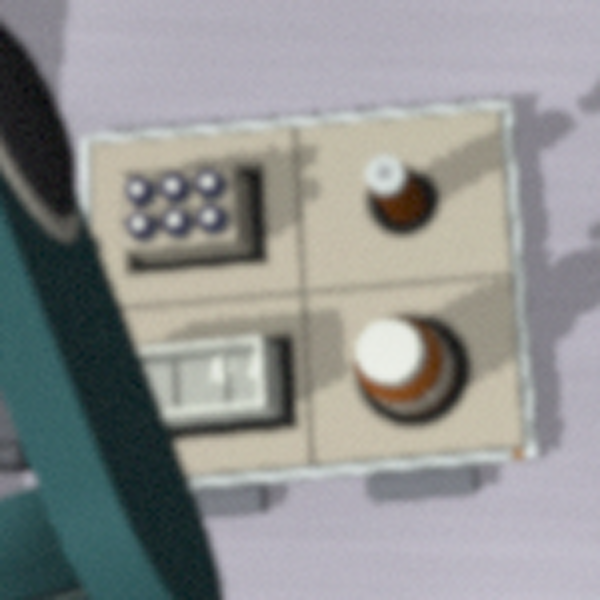

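```bash
python3 - <<'E'
from h import *
for n,o in(("scene",(330,150)),("top",(140,140))):
    c=eyes.read_camera(n)
    for nm,x,y,z in(("vial",.591,.1525,.085),("bottle",.4952,.143,.102)):
        print(n,nm,[((proj(c,(x,y,q))-o)*4).round(0).tolist() for q in(.01,z)])
s=monitor.observe();print(s["t"],s["wrist_force"],np.abs(s["dq"]).max())
E
```

```text
scene vial [[306.0, 284.0], [327.0, 173.0]]
scene bottle [[209.0, 181.0], [227.0, 47.0]]
top vial [[406.0, 200.0], [385.0, 170.0]]
top bottle [[414.0, 369.0], [388.0, 346.0]]
35.7 [-0.17294916  0.15190988  0.1395979 ] 0.005176696833441067
```

```bash
python3 - <<'E'
from plant import order
print(order.finish_job())
E
```

```text
the job is handed in; nothing more can be done
None
```

I stood the bottle, the capped tall vial, the rack of capped small vials and the rinse trough in their matching pockets, in the order you listed them. Each one was lowered until the floor contact showed as a force of about 5–13 N, then released. The job was handed in at about 36 s on the robot's clock.

- **Seating:** Each item came to rest with the tool 10 mm above its pick-up height, matching the pocket floors at 10 mm above the bench. The scene and wrist pictures show all four in their pockets. In the top picture the arm hides part of the trough and a corner of the rack's holder.
- **Upright:** I checked this by measurement for the bottle and the vial. Their cap positions in the scene and top pictures match upright, seated items to about 1 pixel. For the rack and trough I only had the pictures, which show them level.
- **Look-alikes:** I never touched the open vial or the open rack. The scene picture taken just before the trough was set down shows both still standing on the bench.
- **Forces and failures:** The largest wrist force in any reading was about 16 N. None of the checks failed, and the views agreed to within a few millimetres.

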